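# Clear the measured sample cup, then hold up the fullest sample tin

## Task

The sample cup on the analyser's round stage has been measured: drop it into the wire basket for used cups. The next cup will be filled from the fullest of the three identical closed tins, and only their weight tells which that is: heft them, stand the two lighter ones upright on the bench again, and finish still holding the heaviest in the gripper, level and still, held up for me at least 12 cm clear of the bench with nothing else supporting it. Don't knock a tin over, and leave everything else on the bench where it is.

Things in the scene. Friction and masses are not known exactly. Their poses are not given: they have to be found in the camera images.
- cup_center (a point): measured sample cup: closed white plastic cylinder, 40 mm across, 26 mm tall, 40 g, standing on the analyser's stage; this point is its centre, 13 mm above its underside
- stage_top (a point): top of the analyser's round sample stage, a steel post 34 mm across whose top is 72 mm above the bench and 14 mm above the deck plate around it. The cup stands here
- analyser: dark benchtop analyser, fixed, 330 mm deep (its x), 260 mm wide (its y); origin under its centre on the bench. Its x axis points from the stage end (front, towards the robot) to the back. Low deck in front (55 mm high), taller housing from about the origin backwards (155 mm high); the stage is 105 mm in front of the origin, its axis about 95 mm from the housing
- basket: open steel wire basket for used cups, fixed, 130 mm (its x) by 180 mm (its y), 80 mm high, walls 5 mm; origin under its centre on the bench
- basket_mouth (a point): centre of the basket's open top, 80 mm above the bench
- tin_1_center (a point): one of three identical closed round aluminium sample tins, 56 mm across (57 at the slip lid) and 60 mm tall, standing upright on the bench; this point is its centre, 30 mm above its underside. Contents solid and hidden; any of the three can be the heaviest, and neither name, looks nor place tells which.
- tin_2_center (a point): one of three identical closed round aluminium sample tins, 56 mm across (57 at the slip lid) and 60 mm tall, standing upright on the bench; this point is its centre, 30 mm above its underside. Contents solid and hidden; any of the three can be the heaviest, and neither name, looks nor place tells which.
- tin_3_center (a point): one of three identical closed round aluminium sample tins, 56 mm across (57 at the slip lid) and 60 mm tall, standing upright on the bench; this point is its centre, 30 mm above its underside. Contents solid and hidden; any of the three can be the heaviest, and neither name, looks nor place tells which. The tins weigh between 0.14 and 0.52 kg, and the heaviest is at least 0.13 kg heavier than each of the others
- bench_top (a point): a point on the flat teal bench top (height 0), in front of the robot
- beaker_center (a point): small empty glass beaker, 70 mm across, 95 mm tall; its centre. Bystander, not to be moved
- bottle_center (a point): white plastic reagent bottle, 56 mm across, 150 mm tall; its centre. Bystander, not to be moved
- vial_center (a point): small amber glass vial with black cap, 22 mm across, 45 mm tall; its centre. Bystander, not to be moved
- tape_center (a point): roll of tape lying flat, 70 mm across, 19 mm high; its centre. Bystander, not to be moved
- spatula_center (a point): thin steel lab spatula, 178 mm long, 6 mm thick, lying on the bench to the right of the tins; its centre. Bystander, not to be moved
Mind the look-alikes: they are no part of the job. Of the things that look like the part that bears cup_center, the smallest one is meant.

How it is judged:
By the outcome, as a careful person would: the job done as asked, in the order asked, and still so for the second after the job is handed in, while the arm keeps its last pose, push and grip.
It also fails if it takes over 69 s, if anything falls off the work surface, if the arm or the gripper's body presses on something with over 40 N, if the wrist force passes 120 N, or if a joint passes its speed limit or range.

## Robot

A 6-joint arm with a two-finger parallel gripper is mounted at the origin on the work surface. World frame = base frame: x ahead of the robot, y to its left, z up, the work surface at z = 0. Lengths are in m, angles in rad, forces in N, time in s.
With the tool pointing down it reaches from about 0.3 to 0.875 m from the base axis. Payload 6.4 kg.
Tool frame: the origin (TCP) lies at the very end of the fingers, on their centre line; the grasp point (between the pads) lies 19 mm behind it; z points along the fingers, y is the line along which they close (so a half turn about z gives the same grasp; the last joint's range is limited). The gripper opens to 85 mm and grips with 20 to 120 N. Pads are 22 mm wide; open, the fingers measure 114 mm over their backs; the gripper's body (76 mm by 85 mm) begins 54 mm behind the grasp point. The pads swing forward as they close: fully open they stand 13 mm farther back than shut.
Start: joints at [-1.548, 0.181, 1.607, -0, 1.354, -0.206], TCP at [0.13, -0.56, 0.231] pointing down, gripper open.
Joint ranges: [-2.99, 2.99], [-0.89, 2.07], [0.3, 2.58], [-1.14, 4.28], [0, 2.63], [-3.12, 3.12]. Speed limits (rad/s): [2.57, 2.57, 3.01, 3.14, 3.14, 3.14].

## Interface

Orientations are given as a unit quaternion [w, x, y, z].
In Python, from bench import telemetry, camera, ctrl, spotter gives the robot as it stands.
- The arm moves only by the tool send_rows, never from a script. Its argument "series" is a list of rows, each a list of 3 entries, a list of its own where there are three numbers: the turn, a rotation vector about the world's x, y, z in degrees, then the shift along the world's x, y, z in mm, then the closure, from -1 (fully open) to 1 (shut), so that 0 is half open. In form: [[[rx, ry, rz], [dx, dy, dz], gripper], ...]. A call has 1 to 10 rows; each row is the pose to reach, as a shift and turn from the pose commanded when the call began; what a row does not reach only later rows make up. A row lasts 1/8 s, in which the tool goes at most 62.5 mm and 10.7 degrees, less where a joint would pass 70% of its speed; a pose out of reach is approached as far as the arm can. A call with a gripper value outside its range is refused whole. The fingers move at their own pace and stop on an object; the grip force is fixed at half the most. Time passes only in rows, so rows that repeat a pose let the fingers close. It gives the time, the measured TCP pose, the force, the opening and the grip force at its end, in the units of the state.
- telemetry.get_obs(): the state, without advancing time (a new reading comes with each control period).
- camera(name): name is "scene" or "top"; returns a dict with "pixels" (420x560x3 uint8, red, green, blue), "camera_matrix" (3x3 intrinsics, pixels), "xyz" and "orientation" of the camera in the world. Camera axes: x right, y up, looking along -z (the intrinsics and any distortion apply to the point x, -y, -z); pixel columns grow to the right and rows downward; lengths in m; the calibration is good to about 2 mm. A picture is of the moment at which its call begins. There is no depth.
- ctrl.hand_in(): hands the job in; it is judged then, once.
Trained networks look in the newest picture that a camera, given by its name, has taken for a name from the list of things; names that differ only in an ending like _2 or _b are one class to them, and where a whole thing is asked for, a point or a joint stands for the part that bears it (a point fixed in the world has none). Each returns a list of dicts, best first, with "conf" (0 to 1); they miss things now and then, are a little off and sometimes report something else, mostly with a low value. They report only what shows in the picture. A call takes as long as a camera call. They do not tell look-alikes from the thing itself.
- spotter.boxes_of(thing, camera): "xyz" ([x, y, z] in m, in world coordinates, good to about 4 mm: the middle of the surface that is visible of it).
- spotter.landmark_of(thing, camera): "xyz" ([x, y, z] in m, in world coordinates, good to about 4 mm: a listed point, or the origin of a listed thing).
The state is a dict: "time_s": time; "q": joint angles; "dq": joint speeds; "joint_efforts": joint torques, N m; "eef_pos": TCP position; "eef_rot": TCP orientation; "wrist_force": force on the tool from outside, world axes, zero at the start; "torque": the same for the moment, N m; "opening": opening from 0.0 (shut) to 1.0 (fully open); "grasp_force": force on a finger pad.
Only numpy, scipy, OpenCV 4.12 (cv2) and the standard library are available. Lean on these libraries where they do the work, as an engineer would, in place of code of your own. Each camera call takes 0.05 s, during which the arm holds its last target. There are 200 camera calls.

## Working session

There is one attempt and no reset: what is moved stays moved. The work goes in short steps, Python scripts to look and compute and a tool call to move; the robot and the scene stay as the last step left them, time stands still between calls to the robot, and variables do not carry over. Pictures are saved under pics/ and viewed, at most 10 in all, crops included, and the job is handed in when it is done.

Besides the shell and the picture viewer there is one more tool, called after "Emit:" by a JSON object that holds its "api" and its "payload". send_rows: Moves the arm, as the interface text tells. Its arguments: {"type":"object","properties":{"series":{"type":"array","items":{"type":"array"}}},"required":["series"]}

```bash
mkdir -p pics
cat > h.py <<'E'
import numpy as np, cv2
from bench import telemetry, camera, ctrl, spotter
E
python3 - <<'E'
from h import *
for c in("top","scene"):
    p=camera(c); cv2.imwrite(f"pics/{c}0.png",p["pixels"][:,:,::-1])
    print(c,p["xyz"],p["orientation"],p["camera_matrix"],[k for k in p])
    for t in ["cup_center","stage_top","analyser","basket","basket_mouth","tin_1_center","beaker_center","bottle_center","vial_center","tape_center","spatula_center"]:
        print(t,[(np.round(d["xyz"],3).tolist(),round(d["conf"],2)) for d in spotter.landmark_of(t,c)])
print(telemetry.get_obs())
E
```

```text
top [ 0.31334506 -0.00928728  1.21354821] [ 0.7072922   0.06581369 -0.07203401 -0.70015527] [[505.31392604   0.         277.86200403]
 [  0.         505.31392604 217.7914519 ]
 [  0.           0.           1.        ]] ['pixels', 'camera_matrix', 'xyz', 'orientation']
cup_center [([0.363, 0.351, 0.013], 0.94), ([0.397, 0.266, 0.017], 0.72), ([0.527, 0.339, 0.083], 0.55)]
stage_top [([0.531, 0.338, 0.074], 0.81)]
analyser [([0.635, 0.325, -0.0], 0.95)]
basket [([0.673, -0.147, 0.0], 0.86)]
basket_mouth [([0.674, -0.148, 0.079], 0.98), ([0.522, -0.413, 0.046], 0.2)]
tin_1_center []
beaker_center [([0.521, -0.412, 0.047], 0.72)]
bottle_center [([0.631, -0.428, 0.076], 0.9), ([0.672, -0.15, -0.003], 0.73)]
vial_center [([0.385, 0.174, 0.018], 0.57)]
tape_center []
spatula_center [([0.524, -0.343, 0.006], 0.57)]
scene [ 1.00259817 -0.51900748  0.95385132] [0.88719624 0.30425647 0.11752695 0.32634069] [[486.6329418    0.         279.27624019]
 [  0.         486.6329418  202.52007259]
 [  0.           0.           1.        ]] ['pixels', 'camera_matrix', 'xyz', 'orientation']
cup_center [([
[... 650 characters left out ...]
 0.55)]
{'time_s': 1.2, 'q': array([-1.54829063e+00,  1.80811280e-01,  1.60701659e+00,  4.03053348e-06,
        1.35380884e+00, -2.06271632e-01]), 'dq': array([-0.00238397,  0.00105059,  0.00193881, -0.0013853 , -0.00109729,
        0.00185906]), 'joint_efforts': array([ 2.05819924e-04, -4.44845116e+01, -3.51681376e+01, -2.00324798e-04,
        7.68616919e-04, -2.91169648e-06]), 'eef_pos': array([ 0.13043669, -0.5600124 ,  0.23127408]), 'eef_rot': array([-2.17506952e-05,  9.93464797e-01,  1.14138937e-01,  3.98049843e-06]), 'wrist_force': array([-0.76454235,  0.03378569, -0.09372303]), 'torque': array([ 0.04085643, -0.01367141, -0.03319755]), 'grasp_force': 0.0, 'opening': 1.0003638700257287}
```

View pics/top0.png

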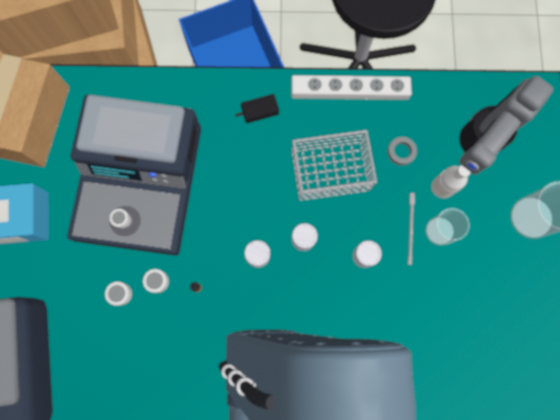

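View pics/scene0.png

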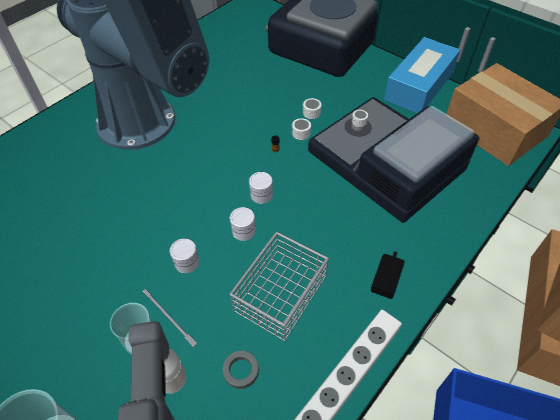

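The top view shows three cup candidates: the one on the stage (120,217) and two larger look-alikes on the bench, at (118,293) and (155,280). I choose the stage cup. The tin lids are at (258,253), (305,237) and (368,254).

```bash
cat >> h.py <<'E'
from scipy.spatial.transform import Rotation as R
def ray(p,u,v,z):
    K=p["camera_matrix"];w,x,y,q=p["orientation"];M=R.from_quat([x,y,q,w]).as_matrix()
    d=M@np.array([(u-K[0,2])/K[0,0],-(v-K[1,2])/K[1,1],-1]);o=np.array(p["xyz"])
    return o+d*(z-o[2])/d[2]
def proj(p,X):
    K=p["camera_matrix"];w,x,y,q=p["orientation"];M=R.from_quat([x,y,q,w]).as_matrix()
    c=M.T@(np.array(X)-p["xyz"]);return K[0,2]+K[0,0]*c[0]/-c[2],K[1,2]-K[1,1]*c[1]/-c[2]
def lids(p,boxes,z):
    im=p["pixels"].astype(int);out=[]
    for u,v in boxes:
        r=22;s=im[v-r:v+r,u-r:u+r]; m=((s.min(2)>165)).astype(np.uint8)
        n,l,st,c=cv2.connectedComponentsWithStats(m);i=1+np.argmax(st[1:,4])
        a,b=c[i]+[u-r,v-r];out.append((np.round([a,b],1).tolist(),st[i].tolist(),np.round(ray(p,a,b,z),4).tolist()))
    return out
E
python3 - <<'E'
from h import *
p=camera("top")
for o in lids(p,[(258,253),(305,237),(368,254)],.06):print(o)
for o in lids(p,[(120,217)],.098):print(o)
s=camera("scene")
for o in lids(s,[(261,180),(242,216),(183,248)],.06):print(o)
for o in lids(s,[(360,118)],.098):print(o)
for t in("tin_1_center",):
  for c in("top","scene"):
    print([(np.round(d["xyz"],3).tolist(),round(d["conf"],2)) for d in spotter.boxes_of(t,c)])
print(proj(p,[.528,.338,.098]),proj(s,[.528,.338,.098]))
a=cv2.resize(p["pixels"][180:310,60:220],None,fx=3,fy=3)[:,:,::-1];b=cv2.resize(s["pixels"][85:150,260:400],None,fx=3,fy=3)[:,:,::-1]
b=cv2.copyMakeBorder(b,0,195,0,0,cv2.BORDER_CONSTANT)[:a.shape[0],:320]
cv2.imwrite("pics/crop.png",np.hstack([a,b]))
E
```

```text
([257.0, 252.9], [9, 10, 25, 25, 494], [0.4589, 0.0286, 0.06])
([304.4, 235.6], [10, 9, 24, 25, 477], [0.5002, -0.0802, 0.06])
([368.2, 253.0], [10, 9, 25, 25, 484], [0.4614, -0.227, 0.06])
([119.6, 217.9], [11, 14, 21, 18, 200], [0.5297, 0.3369, 0.098])
([260.3, 180.2], [11, 14, 22, 18, 313], [0.4606, 0.0293, 0.06])
([241.6, 216.9], [10, 13, 24, 20, 374], [0.5016, -0.0801, 0.06])
([182.2, 249.1], [9, 13, 25, 21, 427], [0.4625, -0.227, 0.06])
([358.1, 117.2], [15, 14, 15, 16, 82], [0.5336, 0.3283, 0.098])
[([0.458, 0.031, 0.059], 0.79)]
[([0.469, 0.023, 0.055], 0.73)]
(np.float64(119.05834125647027), np.float64(218.69679647674184)) (np.float64(358.4630646747682), np.float64(114.35883874158907))
```

View pics/crop.png

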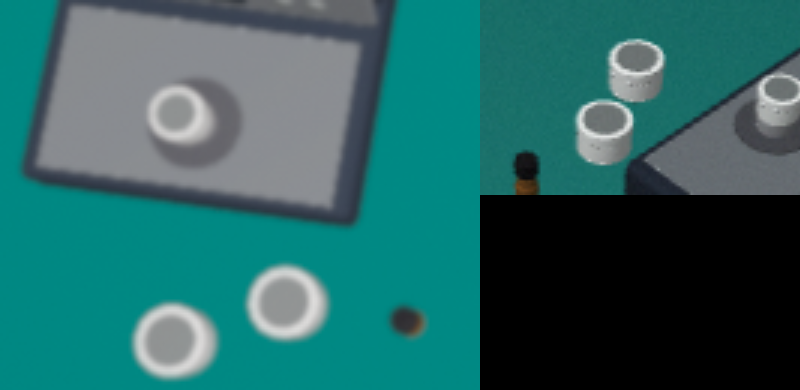

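The crop shows the stage cup (about 119,218 in the top view) is clearly smaller than the two bench cups, so it is confirmed as the target at about (0.530, 0.338). Moving now.

Emit:
{"api": "send_rows", "payload": {"series": [[[0, 0, 0], [20, 32, 5], -1], [[0, 0, 0], [50, 80, 20], -1], [[0, 0, -5], [80, 125, 20], -1], [[0, 0, -13], [110, 175, 20], -1], [[0, 0, -13], [145, 230, 20], -1], [[0, 0, -13], [180, 285, 20], -1], [[0, 0, -13], [210, 335, 20], -1], [[0, 0, -13], [240, 380, 20], -1], [[0, 0, -13], [270, 425, 20], -1], [[0, 0, -13], [300, 470, 20], -1]]}}

```text
time_s: 2.65
eef_pos: [0.4313, -0.0884, 0.2517]
eef_rot: [0.0, 1.0, 0.001, 0.001]
wrist_force: [0.3, -1.2, 0.6]
opening: 1.0
grasp_force: 0.0
```

Emit:
{"api": "send_rows", "payload": {"series": [[[0, 0, 0], [10, 45, 0], -1], [[0, 0, 0], [22, 95, 0], -1], [[0, 0, 0], [34, 145, 0], -1], [[0, 0, 0], [46, 195, 0], -1], [[0, 0, 0], [58, 245, 0], -1], [[0, 0, 0], [70, 295, 0], -1], [[0, 0, 0], [82, 345, -5], -1], [[0, 0, 0], [93, 395, -20], -1], [[0, 0, 0], [100, 425, -50], -1], [[0, 0, 0], [100, 428, -70], -1]]}}

```text
time_s: 3.9
eef_pos: [0.5297, 0.3396, 0.1794]
eef_rot: [0.0, 1.0, 0.002, -0.001]
wrist_force: [-0.1, -1.4, 0.1]
opening: 1.002
grasp_force: 0.0
```

Run:
```python
from h import *
s=camera("scene");t=camera("top")
for c in("top","scene"):print([(np.round(d["xyz"],3).tolist(),round(d["conf"],2)) for d in spotter.landmark_of("cup_center",c)])
a=cv2.resize(s["pixels"][20:170,280:440],None,fx=3,fy=3)[:,:,::-1]
cv2.imwrite("pics/c2.png",a);print(telemetry.get_obs()["q"],proj(s,[.53,.338,.098]),proj(s,[.53,.338,.072]))
```

```text
[([0.396, 0.262, 0.02], 0.94), ([0.365, 0.35, 0.013], 0.92), ([0.53, 0.34, 0.084], 0.67)]
[([0.396, 0.269, 0.019], 0.85), ([0.525, 0.336, 0.085], 0.8), ([0.364, 0.349, 0.017], 0.54)]
[ 3.77748181e-01  3.43061176e-01  1.51078101e+00 -3.21933345e-04
  1.28844804e+00  1.94737715e+00] (np.float64(359.0992453848804), np.float64(114.69308733686454)) (np.float64(357.9245086360369), np.float64(122.17140907084713))
```

View pics/c2.png

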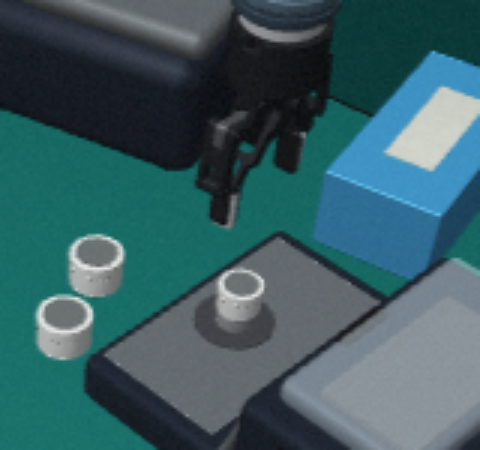

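The picture shows the open gripper above and behind the cup. The cup top is at about (360,115), and my (0.530, 0.338) estimate projects to (359,115), so they agree. Descending.

Emit:
{"api": "send_rows", "payload": {"series": [[[0, 0, 0], [0, -1, -30], -1], [[0, 0, 0], [0, -1, -70], -1], [[0, 0, 0], [0, -1, -100], -1], [[0, 0, 0], [0, -1, -115], -1], [[0, 0, 0], [0, -1, -115], -1], [[0, 0, 0], [0, -1, -115], 0.2], [[0, 0, 0], [0, -1, -115], 1], [[0, 0, 0], [0, -1, -115], 1], [[0, 0, 0], [0, -1, -115], 1], [[0, 0, 0], [0, -1, -115], 1]]}}

```text
time_s: 5.35
eef_pos: [0.5314, 0.3375, 0.0679]
eef_rot: [-0.0, 1.0, 0.001, 0.001]
wrist_force: [-0.1, -0.6, 6.8]
opening: 0.448
grasp_force: 60.2
```

Emit:
{"api": "send_rows", "payload": {"series": [[[0, 0, 0], [0, 0, 0], 1], [[0, 0, 0], [0, 0, 0], 1], [[0, 0, 0], [0, 0, 15], 1], [[0, 0, 0], [0, 0, 45], 1], [[0, 0, 0], [0, 0, 80], 1], [[0, 0, 0], [0, 0, 115], 1], [[0, 0, 0], [0, 0, 135], 1], [[0, 0, 0], [0, 0, 135], 1]]}}

```text
time_s: 6.35
eef_pos: [0.5313, 0.3374, 0.2032]
eef_rot: [-0.001, 1.0, 0.001, 0.002]
wrist_force: [-0.5, 0.3, -1.2]
opening: 0.45
grasp_force: 60.1
```

Emit:
{"api": "send_rows", "payload": {"series": [[[0, 0, 0], [8, -27, 0], 1], [[0, 0, 0], [22, -75, 0], 1], [[0, 0, 0], [38, -130, 0], 1], [[0, 0, 0], [55, -187, 0], 1], [[0, 0, 0], [72, -244, 0], 1], [[0, 0, 0], [89, -301, 0], 1], [[0, 0, 0], [106, -358, 0], 1], [[0, 0, 0], [122, -412, 0], 1], [[0, 0, 0], [135, -458, 0], 1], [[0, 0, 0], [143, -485, 0], 1]]}}

```text
time_s: 7.6
eef_pos: [0.6726, -0.1505, 0.1985]
eef_rot: [-0.001, 1.0, -0.0, -0.002]
wrist_force: [-0.9, 1.3, -0.2]
opening: 0.446
grasp_force: 60.2
```

Run:
```python
from h import *
s=camera("scene");camera("top")
for c in("top","scene"):print([(np.round(d["xyz"],3).tolist(),round(d["conf"],2)) for n in("basket_mouth","basket") for d in spotter.landmark_of(n,c)])
print(telemetry.get_obs()["eef_pos"])
a=cv2.resize(s["pixels"][140:350,170:370],None,fx=2.5,fy=2.5)[:,:,::-1]
cv2.imwrite("pics/b.png",a)
```

```text
[([0.463, -0.226, 0.031], 0.4)]
[([0.67, -0.149, 0.074], 0.89), ([0.679, -0.152, -0.001], 0.56)]
[ 0.67274578 -0.14671535  0.20002795]
```

View pics/b.png

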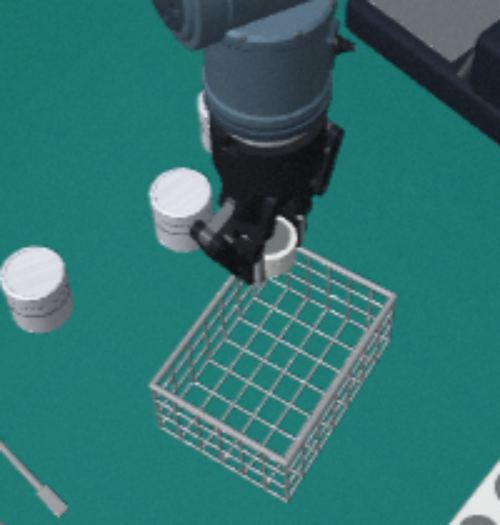

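The cup is held upright over the basket, and the grip is good. Lowering into the basket and releasing with a partial opening.

Emit:
{"api": "send_rows", "payload": {"series": [[[0, 0, 0], [0, 0, -30], 1], [[0, 0, 0], [0, 0, -75], 1], [[0, 0, 0], [0, 0, -115], 1], [[0, 0, 0], [0, 0, -145], 1], [[0, 0, 0], [0, 0, -150], 1], [[0, 0, 0], [0, 0, -150], -0.4], [[0, 0, 0], [0, 0, -150], -0.4], [[0, 0, 0], [0, 0, -150], -0.4], [[0, 0, 0], [0, 0, -150], -0.4]]}}

```text
time_s: 9.02
eef_pos: [0.6739, -0.1483, 0.0523]
eef_rot: [0.0, 1.0, 0.001, 0.001]
wrist_force: [0.1, 0.1, 0.1]
opening: 0.701
grasp_force: 0.0
```

Emit:
{"api": "send_rows", "payload": {"series": [[[0, 0, 0], [0, 0, 30], -0.4], [[0, 0, 0], [0, 0, 80], -0.4], [[0, 0, 0], [0, 0, 130], -0.5], [[0, 0, 0], [-30, 8, 150], -1], [[0, 0, 0], [-70, 25, 150], -1], [[0, 0, 0], [-115, 45, 150], -1], [[0, 0, 0], [-152, 61, 150], -1], [[0, 0, 0], [-172, 67, 130], -1], [[0, 0, 0], [-172, 67, 110], -1]]}}

```text
time_s: 10.15
eef_pos: [0.5004, -0.0806, 0.1616]
eef_rot: [0.0, 1.0, 0.001, 0.001]
wrist_force: [0.3, -0.3, -0.5]
opening: 1.0
grasp_force: 0.0
```

Run:
```python
from h import *
s=camera("scene");t=camera("top")
for c in("top","scene"):print([(np.round(d["xyz"],3).tolist(),round(d["conf"],2)) for n in("cup_center",) for d in spotter.landmark_of(n,c)])
o=telemetry.get_obs();print(o["eef_pos"],o["q"])
cv2.imwrite("pics/d.png",np.hstack([cv2.resize(x[:,:,::-1],None,fx=2,fy=2) for x in (s["pixels"][150:350,170:370],t["pixels"][110:310,210:410])]))
```

```text
[([0.397, 0.263, 0.017], 0.92), ([0.361, 0.353, 0.015], 0.66), ([0.672, -0.146, 0.018], 0.54)]
[([0.366, 0.353, 0.017], 0.88), ([0.396, 0.268, 0.019], 0.75), ([0.67, -0.15, 0.019], 0.69)]
[ 0.50164349 -0.08118057  0.16180043] [-3.94387461e-01  1.07540243e-01  1.83906654e+00  1.47121268e-05
  1.19473331e+00  1.17461430e+00]
```

View pics/d.png

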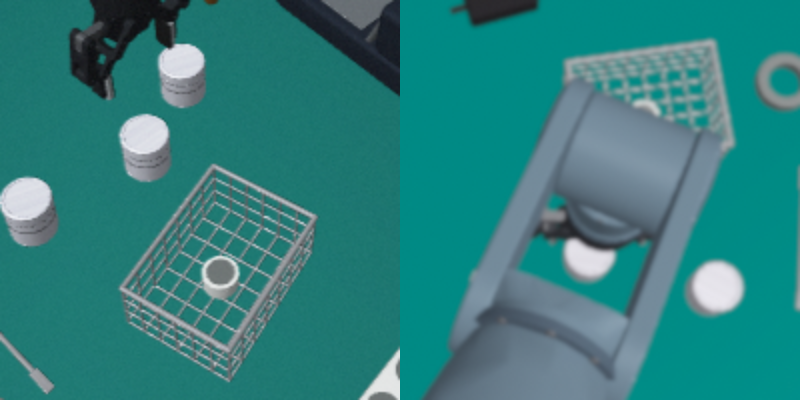

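The cup lies in the basket (crop pixel 220,272). The tins are untouched and the gripper is over the middle tin (B). Grasping it to heft it.

Emit:
{"api": "send_rows", "payload": {"series": [[[0, 0, 0], [0, 0, -40], -1], [[0, 0, 0], [0, 0, -85], -1], [[0, 0, 0], [0, 0, -120], -1], [[0, 0, 0], [0, 0, -142], -1], [[0, 0, 0], [0, 0, -144], -1], [[0, 0, 0], [0, 0, -144], 0], [[0, 0, 0], [0, 0, -144], 0.5], [[0, 0, 0], [0, 0, -144], 0.5], [[0, 0, 0], [0, 0, -144], 0.5], [[0, 0, 0], [0, 0, -144], 0.5]]}}

```text
time_s: 11.6
eef_pos: [0.5031, -0.0816, 0.0192]
eef_rot: [0.001, 1.0, 0.001, 0.002]
wrist_force: [-0.2, 0.4, 5.8]
opening: 0.647
grasp_force: 64.1
```

Emit:
{"api": "send_rows", "payload": {"series": [[[0, 0, 0], [0, 0, 3], 0.5], [[0, 0, 0], [0, 0, 12], 0.5], [[0, 0, 0], [0, 0, 25], 0.5], [[0, 0, 0], [0, 0, 32], 0.5], [[0, 0, 0], [0, 0, 35], 0.5], [[0, 0, 0], [0, 0, 35], 0.5], [[0, 0, 0], [0, 0, 35], 0.5], [[0, 0, 0], [0, 0, 35], 0.5], [[0, 0, 0], [0, 0, 35], 0.5]]}}

```text
time_s: 12.72
eef_pos: [0.5013, -0.081, 0.052]
eef_rot: [-0.0, 1.0, 0.001, -0.0]
wrist_force: [-0.1, 0.2, -2.3]
opening: 0.648
grasp_force: 63.7
```

```bash
cat >> h.py <<'E'
def heft(n=6):
    f=[]
    for _ in range(n):
        camera("scene");o=telemetry.get_obs();f.append(np.r_[o["wrist_force"][2],o["joint_efforts"][1:3],o["eef_pos"]])
    print(np.round(f,3),np.round(np.mean(f,0),3),o["grasp_force"],o["opening"],o["q"])
E
python3 -c "from h import *;heft()"
```

```text
[[ -2.779 -42.424 -27.937   0.501  -0.081   0.052]
 [ -3.041 -42.415 -27.94    0.501  -0.081   0.052]
 [ -2.767 -42.411 -27.944   0.501  -0.081   0.052]
 [ -2.113 -42.41  -27.949   0.501  -0.081   0.052]
 [ -2.778 -42.412 -27.954   0.501  -0.081   0.052]
 [ -2.329 -42.414 -27.959   0.501  -0.081   0.052]] [ -2.634 -42.414 -27.947   0.501  -0.081   0.052] 63.718978967517614 0.6443393964687445 [-3.94247186e-01  2.77855778e-01  1.89975338e+00 -1.75327090e-05
  9.64026292e-01  1.17460394e+00]
```

Tin B weighs about 0.27 kg. Putting it back and going to tin C.

Emit:
{"api": "send_rows", "payload": {"series": [[[0, 0, 0], [0, 0, -10], 0.5], [[0, 0, 0], [0, 0, -23], 0.5], [[0, 0, 0], [0, 0, -31], 0.5], [[0, 0, 0], [0, 0, -34], 0.5], [[0, 0, 0], [0, 0, -34], 0.5], [[0, 0, 0], [0, 0, -34], -0.5], [[0, 0, 0], [0, 0, -34], -1], [[0, 0, 0], [0, 0, -34], -1], [[0, 0, 0], [0, 0, -34], -1], [[0, 0, 0], [0, 0, -34], -1]]}}

```text
time_s: 14.28
eef_pos: [0.5014, -0.081, 0.0182]
eef_rot: [-0.0, 1.0, 0.001, -0.0]
wrist_force: [0.5, 0.0, 0.8]
opening: 0.999
grasp_force: 0.0
```

Emit:
{"api": "send_rows", "payload": {"series": [[[0, 0, 0], [0, 0, 25], -1], [[0, 0, 0], [0, 0, 75], -1], [[0, 0, 0], [0, 0, 120], -1], [[0, 0, 0], [-7, -30, 135], -1], [[0, 0, 0], [-19, -75, 135], -1], [[0, 0, 0], [-31, -117, 135], -1], [[0, 0, 0], [-39, -142, 115], -1], [[0, 0, 0], [-40, -146, 80], -1], [[0, 0, 0], [-40, -146, 75], -1], [[0, 0, 0], [-40, -146, 75], -1]]}}

```text
time_s: 15.52
eef_pos: [0.4615, -0.2267, 0.0935]
eef_rot: [-0.0, 1.0, 0.001, -0.0]
wrist_force: [-1.0, -0.5, 0.0]
opening: 0.997
grasp_force: 0.0
```

Run:
```python
from h import *
p=camera("top");o=telemetry.get_obs();print(o["eef_pos"],o["wrist_force"])
s=camera("scene")
cv2.imwrite("pics/e.png",cv2.resize(s["pixels"][130:330,130:330],None,fx=2.5,fy=2.5)[:,:,::-1])
for o in lids(s,[(261,180),(242,216),(183,248)],.06):print(o)
```

```text
[ 0.46208535 -0.22698708  0.09421445] [ 0.38823278 -0.66919584  0.74502544]
([260.2, 180.3], [11, 14, 22, 19, 318], [0.4606, 0.0289, 0.06])
([240.4, 217.0], [9, 13, 24, 25, 393], [0.4998, -0.0823, 0.06])
([182.2, 249.1], [9, 13, 25, 21, 428], [0.4626, -0.2269, 0.06])
```

View pics/e.png

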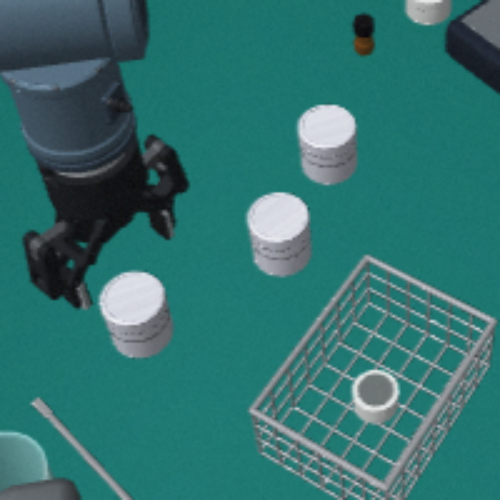

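Tin B stands upright at its place. The gripper is over tin C with the spatula clear. Hefting C.

Emit:
{"api": "send_rows", "payload": {"series": [[[0, 0, 0], [0, 0, -25], -1], [[0, 0, 0], [0, 0, -55], -1], [[0, 0, 0], [0, 0, -74], -1], [[0, 0, 0], [0, 0, -76], -1], [[0, 0, 0], [0, 0, -76], 0], [[0, 0, 0], [0, 0, -76], 0.5], [[0, 0, 0], [0, 0, -76], 0.5], [[0, 0, 0], [0, 0, -76], 0.5], [[0, 0, 0], [0, 0, -76], 0.5]]}}

```text
time_s: 16.75
eef_pos: [0.4626, -0.2276, 0.0191]
eef_rot: [0.001, 1.0, 0.001, 0.001]
wrist_force: [-0.4, 1.8, 5.9]
opening: 0.648
grasp_force: 63.7
```

Emit:
{"api": "send_rows", "payload": {"series": [[[0, 0, 0], [0, 0, 3], 0.5], [[0, 0, 0], [0, 0, 12], 0.5], [[0, 0, 0], [0, 0, 25], 0.5], [[0, 0, 0], [0, 0, 32], 0.5], [[0, 0, 0], [0, 0, 35], 0.5], [[0, 0, 0], [0, 0, 35], 0.5], [[0, 0, 0], [0, 0, 35], 0.5], [[0, 0, 0], [0, 0, 35], 0.5], [[0, 0, 0], [0, 0, 35], 0.5]]}}

```text
time_s: 17.88
eef_pos: [0.4613, -0.2269, 0.052]
eef_rot: [-0.0, 1.0, 0.001, -0.0]
wrist_force: [0.3, 0.9, -4.9]
opening: 0.648
grasp_force: 64.4
```

```bash
python3 -c "from h import *;heft()"
```

```text
[[ -5.442 -44.257 -28.88    0.461  -0.227   0.052]
 [ -3.616 -44.248 -28.883   0.461  -0.227   0.052]
 [ -3.776 -44.245 -28.888   0.461  -0.227   0.052]
 [ -4.469 -44.245 -28.894   0.461  -0.227   0.052]
 [ -4.276 -44.247 -28.899   0.461  -0.227   0.052]
 [ -4.477 -44.25  -28.904   0.461  -0.227   0.052]] [ -4.343 -44.249 -28.891   0.461  -0.227   0.052] 64.36030363664031 0.6490749494830044 [-6.88331228e-01  2.89915591e-01  1.88374009e+00  3.21839543e-05
  9.68011465e-01  8.80527136e-01]
```

C weighs about 0.44 kg. Setting it back, then hefting A as asked.

Emit:
{"api": "send_rows", "payload": {"series": [[[0, 0, 0], [0, 0, -10], 0.5], [[0, 0, 0], [0, 0, -23], 0.5], [[0, 0, 0], [0, 0, -31], 0.5], [[0, 0, 0], [0, 0, -34], 0.5], [[0, 0, 0], [0, 0, -34], 0.5], [[0, 0, 0], [0, 0, -34], -0.5], [[0, 0, 0], [0, 0, -34], -1], [[0, 0, 0], [0, 0, -34], -1], [[0, 0, 0], [0, 0, -34], -1], [[0, 0, 0], [0, 0, -34], -1]]}}

```text
time_s: 19.42
eef_pos: [0.4614, -0.227, 0.0182]
eef_rot: [-0.0, 1.0, 0.001, -0.0]
wrist_force: [0.4, 0.2, -0.3]
opening: 0.994
grasp_force: 0.0
```

Emit:
{"api": "send_rows", "payload": {"series": [[[0, 0, 0], [0, 0, 25], -1], [[0, 0, 0], [0, 0, 75], -1], [[0, 0, 0], [0, 0, 120], -1], [[0, 0, 0], [0, 35, 140], -1], [[0, 0, 0], [0, 85, 140], -1], [[0, 0, 0], [0, 135, 140], -1], [[0, 0, 0], [0, 185, 140], -1], [[0, 0, 0], [-1, 230, 140], -1], [[0, 0, 0], [-1, 256, 120], -1], [[0, 0, 0], [-1, 256, 80], -1]]}}

```text
time_s: 20.68
eef_pos: [0.462, 0.0305, 0.0993]
eef_rot: [0.0, 1.0, 0.003, 0.002]
wrist_force: [0.4, -0.6, 0.1]
opening: 1.0
grasp_force: 0.0
```

Emit:
{"api": "send_rows", "payload": {"series": [[[0, 0, 0], [0, 0, 0], -1], [[0, 0, 0], [0, 0, -30], -1], [[0, 0, 0], [0, 0, -60], -1], [[0, 0, 0], [0, 0, -78], -1], [[0, 0, 0], [0, 0, -80], -1], [[0, 0, 0], [0, 0, -80], 0], [[0, 0, 0], [0, 0, -80], 0.5], [[0, 0, 0], [0, 0, -80], 0.5], [[0, 0, 0], [0, 0, -80], 0.5], [[0, 0, 0], [0, 0, -80], 0.5]]}}

```text
time_s: 21.92
eef_pos: [0.4618, 0.0287, 0.0201]
eef_rot: [0.0, 1.0, 0.001, 0.001]
wrist_force: [-2.2, -1.1, 8.2]
opening: 0.651
grasp_force: 63.1
```

Emit:
{"api": "send_rows", "payload": {"series": [[[0, 0, 0], [0, 0, 3], 0.5], [[0, 0, 0], [0, 0, 12], 0.5], [[0, 0, 0], [0, 0, 25], 0.5], [[0, 0, 0], [0, 0, 32], 0.5], [[0, 0, 0], [0, 0, 35], 0.5], [[0, 0, 0], [0, 0, 35], 0.5], [[0, 0, 0], [0, 0, 35], 0.5], [[0, 0, 0], [0, 0, 35], 0.5], [[0, 0, 0], [0, 0, 35], 0.5]]}}

```text
time_s: 23.05
eef_pos: [0.4602, 0.029, 0.053]
eef_rot: [-0.0, 1.0, 0.001, -0.0]
wrist_force: [0.5, -0.4, -1.8]
opening: 0.649
grasp_force: 63.5
```

```bash
python3 -c "from h import *;heft()"
```

```text
[[-2.1050e+00 -3.6703e+01 -2.7054e+01  4.6000e-01  2.9000e-02  5.3000e-02]
 [-7.1700e-01 -3.6694e+01 -2.7056e+01  4.6000e-01  2.9000e-02  5.3000e-02]
 [-9.0800e-01 -3.6689e+01 -2.7061e+01  4.6000e-01  2.9000e-02  5.3000e-02]
 [-1.2090e+00 -3.6689e+01 -2.7066e+01  4.6000e-01  2.9000e-02  5.3000e-02]
 [-9.8000e-01 -3.6689e+01 -2.7071e+01  4.6000e-01  2.9000e-02  5.3000e-02]
 [-1.4680e+00 -3.6691e+01 -2.7075e+01  4.6000e-01  2.9000e-02  5.3000e-02]] [-1.2310e+00 -3.6693e+01 -2.7064e+01  4.6000e-01  2.9000e-02  5.3000e-02] 63.54700734838843 0.6474887264682844 [-1.95357904e-01  1.84718052e-01  2.01549942e+00  4.86703289e-05
  9.41484064e-01  1.37353440e+00]
```

A weighs about 0.13–0.15 kg, so C is the heaviest. Putting A back and fetching C.

Emit:
{"api": "send_rows", "payload": {"series": [[[0, 0, 0], [0, 0, -10], 0.5], [[0, 0, 0], [0, 0, -23], 0.5], [[0, 0, 0], [0, 0, -31], 0.5], [[0, 0, 0], [0, 0, -34], 0.5], [[0, 0, 0], [0, 0, -34], 0.5], [[0, 0, 0], [0, 0, -34], -0.5], [[0, 0, 0], [0, 0, -34], -1], [[0, 0, 0], [0, 0, -34], -1], [[0, 0, 0], [0, 0, -34], -1], [[0, 0, 0], [0, 0, -34], -1]]}}

```text
time_s: 24.6
eef_pos: [0.4604, 0.029, 0.0192]
eef_rot: [-0.0, 1.0, 0.001, -0.0]
wrist_force: [-0.5, 0.8, -0.3]
opening: 1.001
grasp_force: 0.0
```

Emit:
{"api": "send_rows", "payload": {"series": [[[0, 0, 0], [0, 0, 25], -1], [[0, 0, 0], [0, 0, 75], -1], [[0, 0, 0], [0, 0, 120], -1], [[0, 0, 0], [0, -35, 140], -1], [[0, 0, 0], [0, -85, 140], -1], [[0, 0, 0], [0, -135, 140], -1], [[0, 0, 0], [0, -185, 140], -1], [[0, 0, 0], [1, -230, 140], -1], [[0, 0, 0], [1, -256, 120], -1], [[0, 0, 0], [1, -256, 80], -1]]}}

```text
time_s: 25.85
eef_pos: [0.4628, -0.2305, 0.1004]
eef_rot: [0.002, 1.0, -0.0, 0.002]
wrist_force: [0.2, 0.4, 0.1]
opening: 1.002
grasp_force: 0.0
```

Run:
```python
from h import *
s=camera("scene");print(telemetry.get_obs()["eef_pos"])
for o in lids(s,[(261,180),(242,216),(183,248)],.06):print(o)
```

```text
[ 0.45886636 -0.22646481  0.0938845 ]
([259.4, 180.2], [10, 14, 23, 18, 322], [0.4589, 0.0278, 0.06])
([240.4, 216.9], [9, 13, 24, 23, 388], [0.4997, -0.0819, 0.06])
([182.0, 248.5], [9, 12, 25, 22, 429], [0.4611, -0.2263, 0.06])
```

Emit:
{"api": "send_rows", "payload": {"series": [[[0, 0, 0], [0, 0, 0], -1], [[0, 0, 0], [0, 0, -30], -1], [[0, 0, 0], [0, 0, -60], -1], [[0, 0, 0], [0, 0, -78], -1], [[0, 0, 0], [0, 0, -80], -1], [[0, 0, 0], [0, 0, -80], 0], [[0, 0, 0], [0, 0, -80], 0.5], [[0, 0, 0], [0, 0, -80], 0.5], [[0, 0, 0], [0, 0, -80], 0.5], [[0, 0, 0], [0, 0, -80], 0.5]]}}

```text
time_s: 27.15
eef_pos: [0.4625, -0.2275, 0.021]
eef_rot: [0.001, 1.0, 0.001, 0.001]
wrist_force: [-0.8, 1.6, 6.1]
opening: 0.644
grasp_force: 63.4
```

Emit:
{"api": "send_rows", "payload": {"series": [[[0, 0, 0], [0, 0, 4], 0.5], [[0, 0, 0], [0, 0, 18], 0.5], [[0, 0, 0], [0, 0, 45], 0.5], [[0, 0, 0], [0, 0, 80], 0.5], [[0, 0, 0], [0, 0, 115], 0.5], [[0, 0, 0], [0, 0, 150], 0.5], [[0, 0, 0], [0, 0, 175], 0.5], [[0, 0, 0], [0, 0, 187], 0.5], [[0, 0, 0], [0, 0, 190], 0.5], [[0, 0, 0], [0, 0, 190], 0.5]]}}

```text
time_s: 28.4
eef_pos: [0.4609, -0.2266, 0.2084]
eef_rot: [-0.001, 1.0, 0.001, -0.001]
wrist_force: [-0.5, 0.6, -4.6]
opening: 0.644
grasp_force: 64.7
```

Emit:
{"api": "send_rows", "payload": {"series": [[[0, 0, 0], [0, 0, 0], 0.5], [[0, 0, 0], [0, 0, 0], 0.5], [[0, 0, 0], [0, 0, 0], 0.5], [[0, 0, 0], [0, 0, 0], 0.5], [[0, 0, 0], [0, 0, 0], 0.5], [[0, 0, 0], [0, 0, 0], 0.5], [[0, 0, 0], [0, 0, 0], 0.5], [[0, 0, 0], [0, 0, 0], 0.5]]}}

```text
time_s: 29.4
eef_pos: [0.4614, -0.227, 0.2093]
eef_rot: [0.0, 1.0, 0.001, 0.0]
wrist_force: [0.2, 0.5, -4.7]
opening: 0.646
grasp_force: 64.7
```

Run:
```python
from h import *
heft(4);s=camera("scene");cv2.imwrite("pics/f.png",s["pixels"][:,:,::-1])
```

```text
[[ -4.855 -39.883 -36.344   0.461  -0.227   0.209]
 [ -4.934 -39.884 -36.343   0.461  -0.227   0.209]
 [ -3.639 -39.884 -36.343   0.461  -0.227   0.209]
 [ -4.059 -39.885 -36.343   0.461  -0.227   0.209]] [ -4.372 -39.884 -36.343   0.461  -0.227   0.209] 64.7360479272902 0.648468454407087 [-6.88406438e-01  6.58400460e-02  1.78090903e+00  3.61684977e-06
  1.29479688e+00  8.80530398e-01]
```

View pics/f.png

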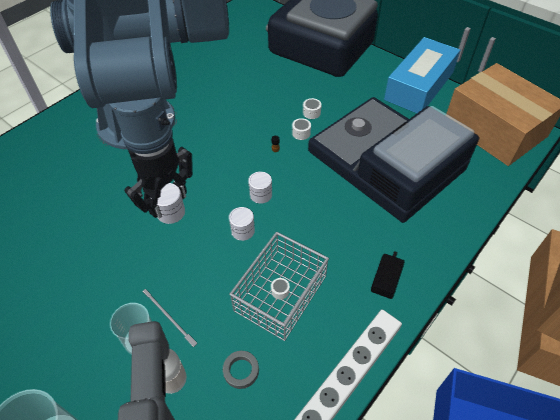

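The picture shows tin C held level and high at (172,203), the other two upright at (260,186) and (241,223), and the cup in the basket at (280,288). Everything else is where it was.

```bash
python3 -c "from h import *;print(ctrl.hand_in())"
```

```text
the job is handed in; nothing more can be done
None
```

I handed the job in at about 30 s: the cup is in the basket, and the heaviest tin (about 0.44 kg against 0.27 and 0.13) is held level and still with its underside about 19 cm up; the other two stand upright and nothing else was moved.

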